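# Sweep the measured steel hubs into the sorting pen

## Robot

A 6-joint arm with a two-finger parallel gripper is mounted at the origin on the work surface; the furniture and walls round the work are solid. World frame = base frame: x ahead of the robot, y to its left, z up, the work surface at z = 0. Lengths are in m, angles in rad, forces in N, time in s.
With the tool pointing down it reaches from about 0.275 to 0.725 m from the base axis. Payload 5.6 kg.
Tool frame: the origin (TCP) lies on the centre line of the jaws, within the pads' length; the fingertips stand 8 mm ahead of it and the grasp point (between the pads) lies 11 mm behind it; z points along the fingers, y is the line along which they close (so a half turn about z gives the same grasp; the last joint's range is limited). The gripper opens to 85 mm and grips with 20 to 120 N. Pads are 22 mm wide; open, the fingers measure 114 mm over their backs; the gripper's body (76 mm by 85 mm) begins 54 mm behind the grasp point. The pads swing forward as they close: fully open they stand 13 mm farther back than shut.
Start: joints at [1.526, 0.255, 0.108, 0, -1.424, -0.285], TCP at [0.178, 0.52, 0.239] pointing down, gripper open.
Joint ranges: [-2.95, 2.95], [-1.21, 1.97], [-1.09, 1.5], [-2.87, 1.71], [-2.94, -0.07], [-3.05, 3.05]. Speed limits (rad/s): [2.57, 2.57, 3.14, 3.14, 3.14, 3.14].

## Interface

Orientations are given as a rotation vector (axis times angle).
In Python, from cell import bot, cams gives the robot as it stands.
- The arm moves only by the tool play_rows, never from a script. Its arguments are lists of equal length, an entry for each row: "gripper": the opening in per cent of the stroke, from 0 (shut) to 100 (fully open); "delta_pos": the shift along the tool's x, y, z in m, a list of three; "yaw": the turn about the tool's z in degrees. In form: {"gripper": [gripper, ...], "delta_pos": [[tx, ty, tz], ...], "yaw": [yaw, ...]}. A call has 1 to 12 rows; each row is the pose to reach, as a shift and turn from the pose commanded when the call began, along the tool's axes at that moment; what a row does not reach only later rows make up. A row lasts 1/8 s, in which the tool goes at most 62.5 mm and 10.7 degrees, less where a joint would pass 70% of its speed; a pose out of reach is approached as far as the arm can. A call with a gripper value outside its range is refused whole. The fingers move at their own pace and stop on an object; "grip_force" is the grip in N (left out, the last holds). Time passes only in rows, so rows that repeat a pose let the fingers close. It gives the time, the measured TCP pose, the force, the opening and the grip force at its end, in the units of the state.
- bot.observe(): the state, without advancing time (a new reading comes with each control period).
- cams.snapshot(name): name is "scene" or "top"; returns a dict with "frame" (420x560x3 uint8, red, green, blue), "fx", "fy", "cx", "cy" (pixels), "k1" (the pictures are not rectified: a ray, as slopes to the right and down, at radius r is drawn at 1 + k1 r^2 times it, then the intrinsics apply), "extrinsics" (4x4, takes a point from camera to world coordinates). Camera axes: x right, y down, z forward; pixel columns grow to the right and rows downward; lengths in m; the calibration is good to about 2 mm. A picture is of the moment at which its call begins. There is no depth.
- bot.close_job(): hands the job in; it is judged then, once.
The state is a dict: "time": time; "joint_positions": joint angles; "dq": joint speeds; "joint_torque": joint torques, N m; "position": TCP position; "eef_rot": TCP orientation; "force": force on the tool from outside, world axes, zero at the start; "ft_torque": the same for the moment, N m; "gripper_width": finger opening in m; "finger_force": force on a finger pad.
Only numpy, scipy, OpenCV 4.12 (cv2) and the standard library are available. Lean on these libraries where they do the work, as an engineer would, in place of code of your own. Each camera call takes 0.05 s, during which the arm holds its last target. There are 200 camera calls.

## Task

The three steel hubs have been measured: sweep them over the surface plate with the fingers into the three-sided aluminium pen, through its open side, until each stands upright and wholly inside the pen. Do not pick up, tip over or flick the hubs, and leave the brass hub, the reference sphere and the ring gauge where they stand.

Things in the scene. Friction and masses are not known exactly. Their poses are not given: they have to be found in the camera images.
- steel_hub_1: bright steel turned hub standing on its flange: flange 30 mm diameter at the plate, a narrower boss above it, 22 mm tall overall, 50 to 100 g, loose. Origin on its axis at the underside of the flange, z up
- steel_hub_2: bright steel turned hub standing on its flange: flange 30 mm diameter at the plate, a narrower boss above it, 22 mm tall overall, 50 to 100 g, loose. Origin on its axis at the underside of the flange, z up
- steel_hub_3: bright steel turned hub standing on its flange: flange 30 mm diameter at the plate, a narrower boss above it, 22 mm tall overall, 50 to 100 g, loose. Origin on its axis at the underside of the flange, z up
- brass_hub: brass-coloured hub of the same shape, flange 32 mm diameter, 22 mm tall, loose; it stands among the steel hubs, in any of the four places, and stays there. Origin on its axis at its underside
- pen: low three-sided pen of aluminium bars 10 mm thick, 20 mm high, fixed, with no floor (hubs slide in on the plate); open side roughly towards the robot. Origin on the plate, mid open side, level with the side bars' ends; x points into the pen (back bar's inner face at x = 90 mm), y left (side bars' inner faces at y = +/-80 mm). Two magnetic feet with red tops, 22 mm high, behind the back bar
- reference_sphere: white ball on a steel stem and round foot, 44 x 50 mm in plan and 93 mm tall, loose, beside the pen on the robot's right; must stay. Origin at its underside
- ring_gauge: flat steel ring, 58 mm diameter, 18 mm tall, loose, beside the pen on the robot's left; must stay. Origin at the centre of its underside
There are look-alikes about, which are no part of the job. Several things have the shape of the pen; the one meant has the colours described above.

How it is judged:
By the outcome, as a careful person would: the job done as asked, in the order asked, and still so for the second after the job is handed in, with the robot touching nothing.
It also fails if it takes over 72 s, if anything falls off the work surface, if the arm or the gripper's body presses on something with over 40 N, if the wrist force passes 120 N, or if a joint passes its speed limit or range.

## Working session

There is one attempt and no reset: what is moved stays moved. The work goes in short steps, Python scripts to look and compute and a tool call to move; the robot and the scene stay as the last step left them, time stands still between calls to the robot, and variables do not carry over. Pictures are saved under pics/ and viewed, at most 10 in all, crops included, and the job is handed in when it is done.

Besides the shell and the picture viewer there is one more tool, called in YAML: its name, and indented under it one key for each argument. play_rows: Moves the arm, as the interface text tells. Its arguments: {"type":"object","properties":{"gripper":{"type":"array"},"delta_pos":{"type":"array"},"yaw":{"type":"array"},"grip_force":{"type":"number"}},"required":["gripper","delta_pos","yaw"]}

```bash
mkdir -p pics; cat > h.py <<'E'
import numpy as np, cv2
from cell import bot, cams
def snap(name, fn):
    s=cams.snapshot(name); np.savez('%s.npz'%name, **{k:np.array(v) for k,v in s.items()})
    cv2.imwrite(fn, s['frame'][:,:,::-1]); return s
def load(name): return dict(np.load('%s.npz'%name))
def px2w(s,u,v,z=0.):
    K=np.array([[s['fx'],0,s['cx']],[0,s['fy'],s['cy']],[0,0,1]],float)
    p=cv2.undistortPoints(np.array([[[u,v]]],float),K,np.array([float(s['k1']),0,0,0]))[0,0]
    T=s['extrinsics']; d=T[:3,:3]@np.array([p[0],p[1],1]); o=T[:3,3]
    return o+d*(z-o[2])/d[2]
E
python3 - <<'E'
from h import *
a=snap('top','pics/top0.png'); b=snap('scene','pics/scene0.png')
print(a['extrinsics'],a['fx'],a['k1'],b['extrinsics'],b['fx'])
print(bot.observe())
E
```

```text
[[-0.01043626 -0.99305827  0.11715952  0.50548454]
 [-0.999174    0.01495815  0.03778325 -0.02223881]
 [-0.03927346 -0.11666843 -0.99239411  0.91038549]
 [ 0.          0.          0.          1.        ]] 416.833946029819 -0.1263298237404607 [[-0.70423985 -0.55765077  0.43939942  0.17925563]
 [-0.7098184   0.54059109 -0.45157404  0.45722811]
 [ 0.0142852  -0.62991023 -0.77653656  0.78668602]
 [ 0.          0.          0.          1.        ]] 479.9784169109703
{'time': 0.1, 'joint_positions': array([ 1.52559385e+00,  2.55699537e-01,  1.07157872e-01, -3.90422449e-04,
       -1.42389898e+00, -2.84618109e-01]), 'dq': array([-0.00023126, -0.00082461,  0.00254295,  0.00347053, -0.00015717,
       -0.00065159]), 'joint_torque': array([-2.32473241e-03, -3.87604272e+01,  2.38474077e+01,  5.37777856e+00,
       -3.77808130e-03, -2.53141252e-06]), 'position': array([0.17794147, 0.51998231, 0.23849436]), 'eef_rot': array([ 3.09730022e+00, -5.15549332e-01, -2.93643245e-04]), 'force': array([0.52368495, 0.32645627, 0.56689834]), 'ft_torque': array([ 0.01194954, -0.0373742 ,  0.01887132]), 'finger_force': 0.0, 'gripper_width': 0.08518342286486258}
```

View pics/top0.png

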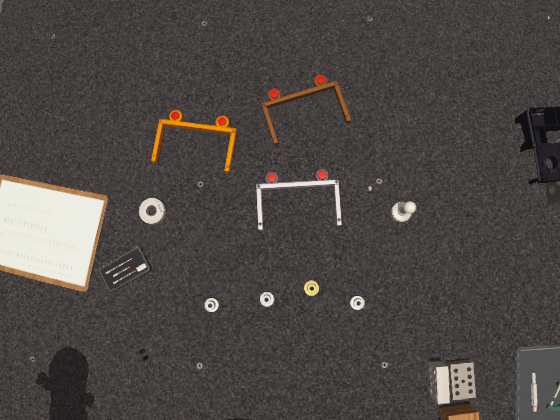

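View pics/scene0.png

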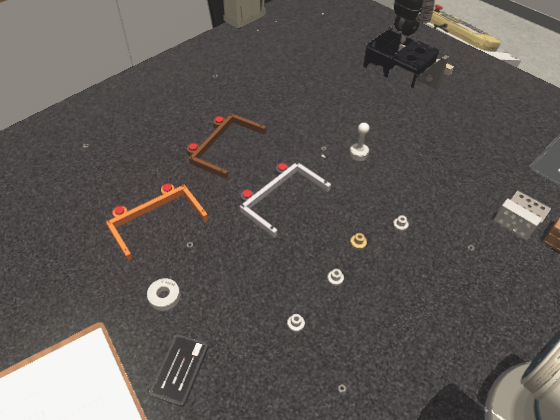

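The top view shows three pen-shaped things: orange (195,140), brown (308,108) and silver-grey (299,203). The silver one with red-topped feet fits the aluminium pen. The pale hubs at (211,305), (267,299) and (357,303) are the steel ones, and the yellow hub at (311,288) is the brass. The scene view agrees. One enlarged crop will confirm this.

```bash
python3 - <<'E'
from h import *
s=load('top'); f=s['frame'][165:325,190:420,::-1]
cv2.imwrite('pics/crop0.png',cv2.resize(f,None,fx=3.45,fy=3.45,interpolation=cv2.INTER_CUBIC))
for n,u,v,z in [('h1',211,305,.02),('h2',267,299,.02),('h3',357,303,.02),('brass',311.5,288,.02),('penL end',260.5,229,.02),('penR end',339.5,224,.02),('BL',258,185,.02),('BR',338,181,.02),('sph foot',401,214,.0),('ring',151,211,.018)]:
    print(n,px2w(s,u,v,z).round(4))
E
```

```text
h1 [0.4245 0.158  0.02  ]
h2 [0.437  0.0382 0.02  ]
h3 [ 0.4264 -0.1516  0.02  ]
brass [ 0.4592 -0.0562  0.02  ]
penL end [0.586 0.051 0.02 ]
penR end [ 0.5943 -0.1186  0.02  ]
BL [0.6822 0.0559 0.02  ]
BR [ 0.6881 -0.118   0.02  ]
sph foot [ 0.6163 -0.2572  0.    ]
ring [0.6292 0.2945 0.018 ]
```

View pics/crop0.png

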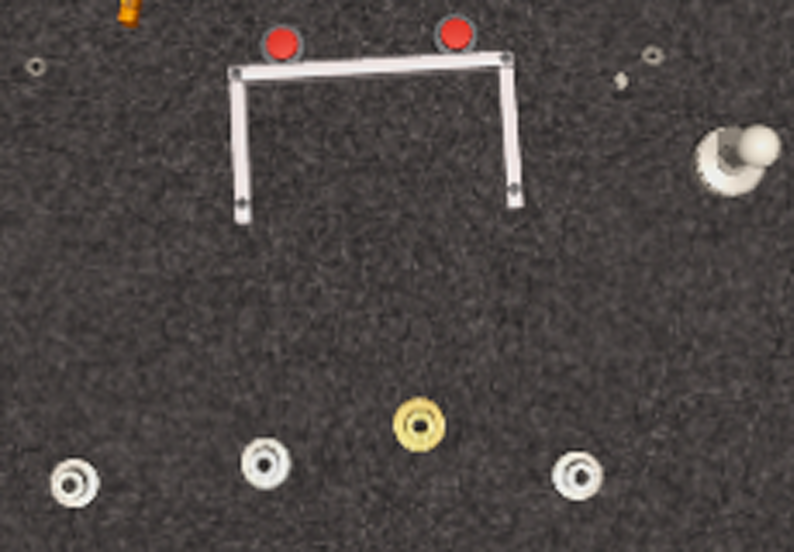

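The crop confirms it: the silver pen has its left bar end at crop (243,222) and its right bar end at (516,206). Steel hub bosses are at (70,485), (264,464) and (581,477), and the brass boss is at (420,425). The orange and brown frames are look-alikes.

Plan: leave the fingers about 19 mm apart so they cradle each flange, and push it along a straight–arc–straight path.

```bash
cat >> h.py <<'E'
from scipy.spatial.transform import Rotation
def c2w(s,cu,cv,z): return px2w(s,190+cu/3.45-.35,165+cv/3.45-.35,z)[:2]
def pen(s):
    L=c2w(s,243,222,.02); R=c2w(s,516,206,.02); o=(L+R)/2
    y=(L-R)/np.linalg.norm(L-R); return o,np.array([y[1],-y[0]]),y
def path(P0,C,P2,R=50e-3,step=.010):
    """hub centres and headings: P0 -> fillet at C -> P2"""
    u=(C-P0)/np.linalg.norm(C-P0); w=(P2-C)/np.linalg.norm(P2-C)
    a=np.arctan2(u[0]*w[1]-u[1]*w[0],u@w); t=R*np.tan(abs(a)/2); h0=np.arctan2(u[1],u[0])
    l1=np.linalg.norm(C-P0)-t; la=R*abs(a); l2=np.linalg.norm(P2-C)-t
    n=np.array([-u[1],u[0]])*np.sign(a); out=[]
    for k in np.append(np.arange(-.016,l1+la+l2,step),l1+la+l2):
        if k<l1: out.append([*(P0+u*k),h0])
        elif k<l1+la:
            b=(k-l1)/R; out.append([*(P0+u*l1+u*R*np.sin(b)+n*R*(1-np.cos(b))),h0+b*np.sign(a)])
        else: out.append([*(C+w*(t+k-l1-la)),h0+a])
    return np.array(out)
def tcp(p,d=.022): return np.c_[p[:,0]-d*np.cos(p[:,2]),p[:,1]-d*np.sin(p[:,2]),p[:,2]]
def rows(t,ref):
    """(x,y,heading) list -> tool deltas mm and yaw deg from ref (x,y,heading)"""
    e=np.array([[np.cos(ref[2]),np.sin(ref[2])],[np.sin(ref[2]),-np.cos(ref[2])]])
    return np.c_[(t[:,:2]-ref[:2])@e.T*1e3, -np.degrees(t[:,2]-ref[2])]
def here():
    o=bot.observe(); M=Rotation.from_rotvec(o['eef_rot']).as_matrix()
    return o,np.array([*o['position'][:2],np.arctan2(M[1,0],M[0,0])])
E
python3 - <<'E'
from h import *
s=load('top'); o,x,y=pen(s); print('pen',o,x)
for n,cu,cv in [('h1',70,485),('h2',264,464),('h3',581,477),('brass',420,425)]: print(n,c2w(s,cu,cv,.022).round(4))
P=c2w(s,264,464,.022); E=o+.052*x+.0*y; C=(P+E)/2
t=tcp(path(P,C,E)); st,ref=here(); print(np.degrees(ref[2]))
st=tcp(path(P,C,E)[:1]); print(st, rows(st,ref).round(1)); print(rows(t,t[0]).round(1)[[1,-1]])
E
```

```text
pen [ 0.58974222 -0.03305487] [0.99901608 0.04434953]
h1 [0.4242 0.1599]
h2 [0.4368 0.0398]
h3 [ 0.4267 -0.1536]
brass [ 0.4597 -0.0559]
-18.900615623502777
[[ 0.40088764  0.05214508 -0.33153278]] [[3.625e+02 3.704e+02 1.000e-01]]
[[ 10.    0.   -0. ]
 [232.7  -0.   -0. ]]
```

play_rows:
  gripper: [22,22,22,22,22,22,22,22,22,22,22,22]
  delta_pos:
    - [0.04,0.04,0.01]
    - [0.08,0.08,0.02]
    - [0.12,0.12,0.03]
    - [0.16,0.16,0.05]
    - [0.2,0.2,0.07]
    - [0.24,0.24,0.09]
    - [0.28,0.28,0.11]
    - [0.32,0.33,0.13]
    - [0.362,0.37,0.15]
    - [0.362,0.37,0.19]
    - [0.362,0.37,0.215]
    - [0.362,0.37,0.215]
  yaw: [0,0,0,0,0,0,0,0,0,0,0,0]

```text
time: 1.6
position: [0.3992, 0.052, 0.0228]
eef_rot: [3.096, -0.517, -0.006]
force: [0.6, 0.4, 0.7]
gripper_width: 0.0189
finger_force: 0.0
```

Next I probe gently for the plate.

play_rows:
  gripper: [22,22,22,22]
  delta_pos:
    - [0,0,0.006]
    - [0,0,0.01]
    - [0,0,0.012]
    - [0,0,0.012]
  yaw: [0,0,0,0]

```text
time: 2.1
position: [0.4008, 0.0532, 0.0125]
eef_rot: [-3.099, 0.515, -0.001]
force: [0.3, 1.1, 0.2]
gripper_width: 0.0186
finger_force: 0.0
```

```bash
python3 - <<'E'
from h import *
o,r=here(); print(o['position'],o['force'],r,o['gripper_width'])
b=snap('scene','pics/scene1.png'); f=b['frame'][200:350,250:420,::-1]
cv2.imwrite('pics/crop1.png',cv2.resize(f,None,fx=4,fy=4,interpolation=cv2.INTER_CUBIC))
E
```

```text
[0.40084934 0.05320746 0.01248669] [0.33876538 1.09900143 0.17368977] [ 0.40084934  0.05320746 -0.32946497] 0.018620128222754037
```

View pics/crop1.png

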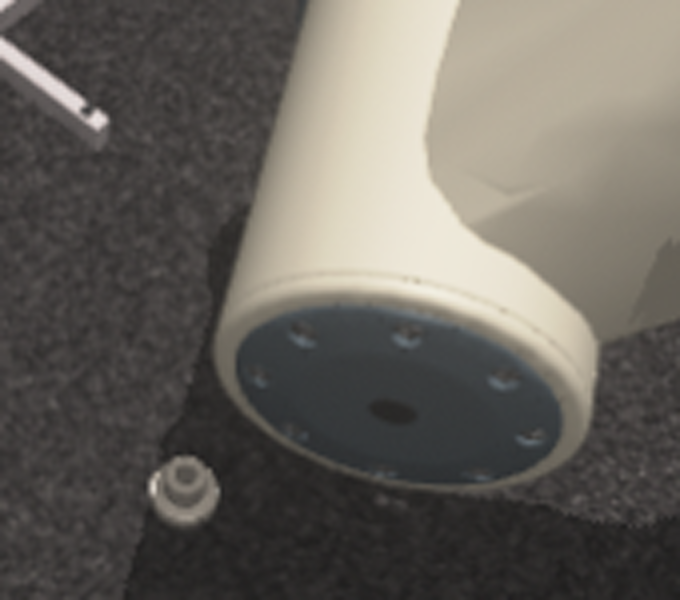

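The arm hides the fingers. The crop shows only hub 1 (184,490), standing upright, and its flange looks fairly thin, so the tips should go low. I'll probe further down.

play_rows:
  gripper: [22,22,22]
  delta_pos:
    - [0,0,0.002]
    - [0,0,0.003]
    - [0,0,0.003]
  yaw: [0,0,0]

```text
time: 2.52
position: [0.4007, 0.053, 0.0092]
eef_rot: [3.099, -0.516, -0.0]
force: [0.1, 0.4, 0.6]
gripper_width: 0.0187
finger_force: 0.0
```

play_rows:
  gripper: [22,22,22]
  delta_pos:
    - [0,0,0.001]
    - [0,0,0.002]
    - [0,0,0.002]
  yaw: [0,0,0]

```text
time: 2.9
position: [0.4008, 0.0531, 0.0082]
eef_rot: [3.099, -0.515, 0.0]
force: [-5.3, 0.8, 13.0]
gripper_width: 0.0186
finger_force: 6.6
```

Contact came at TCP z ≈ 0.0085, so I'll work about 2 mm above the plate and sweep hub 2.

play_rows:
  gripper: [22,22,22,22,22,22,22,22,22,22,22,22]
  delta_pos:
    - [0,0,-0.003]
    - [0.01,0,-0.003]
    - [0.018,0,-0.003]
    - [0.026,0,-0.003]
    - [0.035,0,-0.003]
    - [0.045,0,-0.003]
    - [0.055,0,-0.003]
    - [0.065,0,-0.003]
    - [0.075,0,-0.003]
    - [0.085,0,-0.003]
    - [0.095,0,-0.003]
    - [0.105,0,-0.003]
  yaw: [0,0,0,0,0,0,0,0,0,0,0,0]

```text
time: 4.4
position: [0.5008, 0.0188, 0.0103]
eef_rot: [-3.099, 0.516, -0.0]
force: [-0.0, 0.8, 0.4]
gripper_width: 0.0189
finger_force: 0.3
```

```bash
python3 - <<'E'
from h import *
o,r=here(); print(o['position'],o['force'],r,o['gripper_width'])
b=snap('top','pics/top1.png'); f=b['frame'][165:325,190:420,::-1]
cv2.imwrite('pics/crop2.png',cv2.resize(f,None,fx=3.45,fy=3.45,interpolation=cv2.INTER_CUBIC))
E
```

```text
[0.50075258 0.01884989 0.0102904 ] [-0.03631521  0.79724907  0.37238004] [ 0.50075258  0.01884989 -0.32981716] 0.018917165679143852
```

View pics/crop2.png

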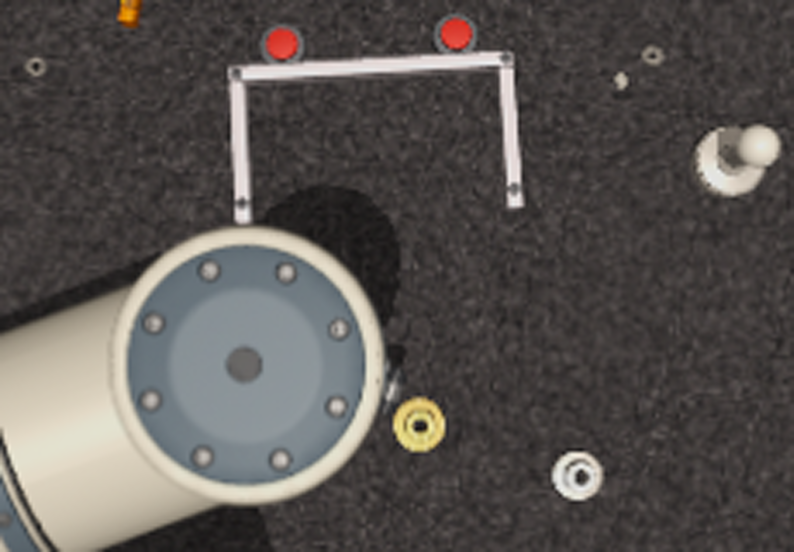

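The wrist covers the hub. The grey glint at crop (392,385) is probably the edge of the gripper body, and the brass hub has not moved. I'll carry on with the sweep and check once the arm is clear.

play_rows:
  gripper: [22,22,22,22,22,22,22,22,22,22,22,22]
  delta_pos:
    - [0.01,0,0]
    - [0.02,0,0]
    - [0.03,0,0]
    - [0.04,0,0]
    - [0.05,0,0]
    - [0.06,0,0]
    - [0.07,0,0]
    - [0.08,0,0]
    - [0.09,0,0]
    - [0.1,0,0]
    - [0.11,0,0]
    - [0.119,0,0]
  yaw: [0,0,0,0,0,0,0,0,0,0,0,0]

```text
time: 5.95
position: [0.6133, -0.0197, 0.0102]
eef_rot: [3.099, -0.516, -0.0]
force: [-1.5, 0.4, 0.6]
gripper_width: 0.0188
finger_force: 0.4
```

```bash
python3 - <<'E'
from h import *
s=load('top'); o,x,y=pen(s)
P=c2w(s,581,477,.022); E=o+.050*x-.047*y; C=o-.04*x-.047*y
t=tcp(path(P,C,E,step=.010)); S=rows(t,t[0]); print(len(t)); print(S.round(1))
st,ref=here(); print(ref, st['position'][2],st['force']); print('start',t[0],rows(t[:1],ref).round(1))
E
```

```text
26
[[  0.    0.   -0. ]
 [ 10.    0.   -0. ]
 [ 20.    0.   -0. ]
 [ 30.    0.   -0. ]
 [ 40.    0.   -0. ]
 [ 50.   -0.   -0. ]
 [ 60.    0.   -0. ]
 [ 70.    0.   -0. ]
 [ 80.    0.   -0. ]
 [ 90.    0.   -0. ]
 [100.    0.   -0. ]
 [110.   -0.   -0. ]
 [120.    0.   -0. ]
 [130.    0.   -0. ]
 [140.    0.   -0. ]
 [150.   -0.8   2.2]
 [160.5  -3.8  13.6]
 [171.4  -4.6  25.1]
 [180.7  -0.8  27.3]
 [189.5   3.8  27.3]
 [198.4   8.3  27.3]
 [207.3  12.9  27.3]
 [216.2  17.5  27.3]
 [225.1  22.1  27.3]
 [234.   26.7  27.3]
 [242.7  31.2  27.3]]
[ 0.61330838 -0.01972543 -0.32986978] 0.010242791819000232 [-1.45522918  0.44242922  0.61306073]
start [ 0.3937683  -0.17247328  0.52080924] [[-158.2  215.6  -48.7]]
```

play_rows:
  gripper: [22,22,22,22,22,22,22,22,22,22,22,22]
  delta_pos:
    - [-0.015,0,0]
    - [-0.03,0,0]
    - [-0.03,0,-0.04]
    - [-0.03,0,-0.08]
    - [-0.06,0.04,-0.08]
    - [-0.09,0.08,-0.08]
    - [-0.11,0.12,-0.08]
    - [-0.13,0.16,-0.08]
    - [-0.15,0.19,-0.08]
    - [-0.158,0.216,-0.08]
    - [-0.158,0.216,-0.08]
    - [-0.158,0.216,-0.08]
  yaw: [0,0,0,0,-8,-16,-24,-32,-40,-48.7,-48.7,-48.7]

```text
time: 7.45
position: [0.3939, -0.1727, 0.0906]
eef_rot: [3.036, 0.805, 0.001]
force: [0.9, 0.3, -0.0]
gripper_width: 0.0187
finger_force: 0.0
```

```bash
python3 - <<'E'
from h import *
o,r=here(); print(o['position'],o['force'],r,np.degrees(r[2]))
b=cams.snapshot('top'); f=b['frame'][165:325,190:420,::-1]
cv2.imwrite('pics/crop3.png',cv2.resize(f,None,fx=3.45,fy=3.45,interpolation=cv2.INTER_CUBIC))
E
```

```text
[ 0.39391452 -0.17265437  0.0905502 ] [ 0.89367236  0.2680115  -0.03369875] [ 0.39391452 -0.17265437  0.51834202] 29.698810293075073
```

View pics/crop3.png

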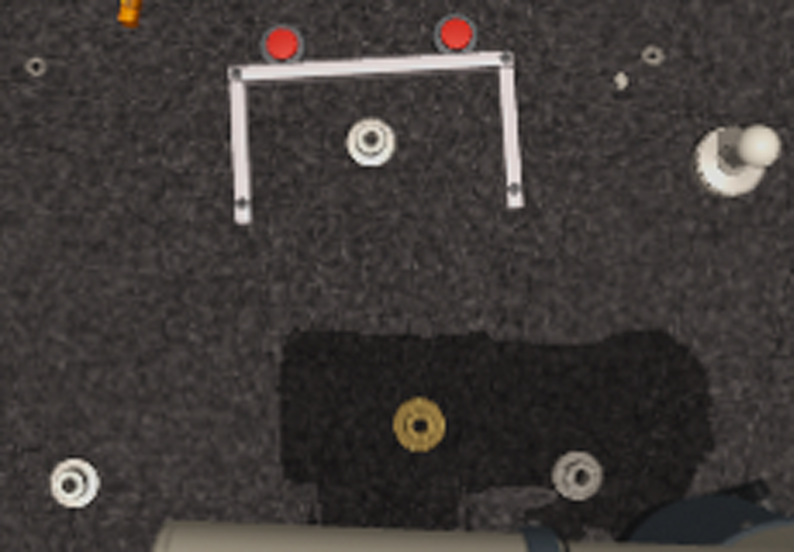

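Hub 2 stands upright in the pen at crop (371,140), and the brass, sphere and other hubs have not moved. Now down and sweep hub 3.

play_rows:
  gripper: [22,22,22,22,22,22,22,22,22,22,22,22]
  delta_pos:
    - [0,0,0.04]
    - [0,0,0.07]
    - [0,0,0.08]
    - [0,0,0.08]
    - [0.01,0,0.08]
    - [0.018,0,0.08]
    - [0.026,0,0.08]
    - [0.035,0,0.08]
    - [0.045,0,0.08]
    - [0.055,0,0.08]
    - [0.065,0,0.08]
    - [0.075,0,0.08]
  yaw: [0,0,0,0,0,0,0,0,0,0,0,0]

```text
time: 9.0
position: [0.4589, -0.1351, 0.0103]
eef_rot: [3.036, 0.808, -0.0]
force: [-1.7, -1.2, 2.4]
gripper_width: 0.0188
finger_force: 1.3
```

```bash
python3 - <<'E'
from h import *
s=load('top'); o,x,y=pen(s)
P=c2w(s,581,477,.022); E=o+.050*x-.047*y; C=o-.04*x-.047*y
p=path(P,C,E,step=.0025); t=tcp(p); S=rows(t,t[0])
k=np.arange(len(t))*2.5
i=[j for j in range(len(t)) if k[j]>=80]; S=S[i]-np.array([75,0,0]); print(S[::3].round(1), S[-1])
st,ref=here(); print(ref, st['position'][2],st['force'])
E
```

```text
[[  5.    0.   -0. ]
 [ 12.5   0.   -0. ]
 [ 20.    0.   -0. ]
 [ 27.5  -0.   -0. ]
 [ 35.   -0.   -0. ]
 [ 42.5  -0.   -0. ]
 [ 50.   -0.   -0. ]
 [ 57.5  -0.   -0. ]
 [ 65.    0.   -0. ]
 [ 72.5   0.   -0. ]
 [ 80.2  -2.5   7.9]
 [ 88.2  -4.2  16.5]
 [ 96.4  -4.6  25.1]
 [103.4  -2.   27.3]
 [110.1   1.5  27.3]
 [116.8   4.9  27.3]
 [123.4   8.3  27.3]
 [130.1  11.8  27.3]
 [136.8  15.2  27.3]
 [143.4  18.7  27.3]
 [150.1  22.1  27.3]
 [156.8  25.5  27.3]
 [163.4  29.   27.3]] [167.68957261  31.18637327  27.29829664]
[ 0.45888721 -0.1350621   0.52020923] 0.01028531574923619 [-1.65940535 -1.1571974   2.386771  ]
```

play_rows:
  gripper: [22,22,22,22,22,22,22,22,22,22,22,22]
  delta_pos:
    - [0.01,0,0]
    - [0.02,0,0]
    - [0.03,0,0]
    - [0.04,0,0]
    - [0.05,0,0]
    - [0.06,0,0]
    - [0.0675,0,0]
    - [0.0725,0,0]
    - [0.08,-0.0025,0]
    - [0.088,-0.0042,0]
    - [0.0965,-0.0046,0]
    - [0.1035,-0.002,0]
  yaw: [0,0,0,0,0,0,0,0,8,16.5,25,27.3]

```text
time: 10.5
position: [0.5472, -0.0818, 0.0102]
eef_rot: [-3.141, -0.065, 0.001]
force: [-1.5, -0.6, 1.2]
gripper_width: 0.0188
finger_force: 1.3
```

play_rows:
  gripper: [22,22,22,22,22,22,22,22,22]
  delta_pos:
    - [0.008,0,0]
    - [0.016,0,0]
    - [0.024,0,0]
    - [0.032,0,0]
    - [0.04,0,0]
    - [0.048,0,0]
    - [0.056,0,0]
    - [0.064,0,0]
    - [0.072,0,0]
  yaw: [0,0,0,0,0,0,0,0,0]

```text
time: 11.62
position: [0.6196, -0.079, 0.0103]
eef_rot: [3.141, 0.069, -0.0]
force: [-1.4, -0.1, 1.9]
gripper_width: 0.0184
finger_force: 1.2
```

```bash
python3 - <<'E'
from h import *
s=load('top'); o,x,y=pen(s)
P=c2w(s,70,485,.022); E=o+.050*x+.047*y; C=o-.045*x+.047*y
p=path(P,C,E,step=.0025); t=tcp(p); S=rows(t,t[0])
S=np.c_[np.arange(len(t))*2.5,S]; print(S[28::3].round(1), S[-1])
st,ref=here(); print(ref, st['position'][2],st['force'],'goal',tcp(np.array([[*(o+.05*x-.047*y),np.arctan2(x[1],x[0])]])));print('start',t[0],rows(t[:1],ref).round(1))
E
```

```text
[[ 70.   70.   -0.   -0. ]
 [ 77.5  77.5   0.   -0. ]
 [ 85.   85.   -0.   -0. ]
 [ 92.5  92.5   0.   -0. ]
 [100.  100.   -0.   -0. ]
 [107.5 107.5  -0.   -0. ]
 [115.  115.   -0.   -0. ]
 [122.5 122.5  -0.   -0. ]
 [130.  130.    0.   -0. ]
 [137.5 137.5  -0.   -0. ]
 [145.  145.   -0.   -0. ]
 [152.5 152.5  -0.   -0. ]
 [160.  160.    0.   -0. ]
 [167.5 167.5   0.   -0. ]
 [175.  175.   -0.   -0. ]
 [182.5 182.5   1.   -2.7]
 [190.  190.4   3.3 -11.3]
 [197.5 198.5   4.5 -19.9]
 [205.  206.6   4.4 -28.5]
 [212.5 214.7   3.2 -37.1]
 [220.  222.5   0.7 -45.6]
 [227.5 229.8  -3.  -53.9]
 [235.  234.2  -9.1 -53.9]
 [242.5 238.6 -15.1 -53.9]
 [250.  243.  -21.2 -53.9]
 [257.5 247.5 -27.2 -53.9]
 [265.  251.9 -33.3 -53.9]
 [272.5 256.3 -39.4 -53.9]
 [280.  260.7 -45.4 -53.9]
 [287.5 265.1 -51.5 -53.9]
 [295.  269.6 -57.5 -53.9]] [297.5        270.61386718 -58.95636236 -53.86418274]
[ 0.61960046 -0.07904795  0.04374141] 0.010278083235641375 [-1.4310782  -0.1036645   1.94881929] goal [[ 0.61979909 -0.07876684  0.04436409]]
start [ 0.40048746  0.18955771 -0.89574325] [[-207.2 -277.9   53.8]]
```

play_rows:
  gripper: [22,22,22,22,22,22,22,22,22,22,22,22]
  delta_pos:
    - [-0.015,0,0]
    - [-0.03,0,0]
    - [-0.03,0,-0.04]
    - [-0.03,0,-0.08]
    - [-0.06,-0.04,-0.08]
    - [-0.09,-0.08,-0.08]
    - [-0.12,-0.12,-0.08]
    - [-0.15,-0.17,-0.08]
    - [-0.18,-0.22,-0.08]
    - [-0.207,-0.278,-0.08]
    - [-0.207,-0.278,-0.08]
    - [-0.207,-0.278,-0.08]
  yaw: [0,0,0,0,9,18,27,36,45,53.8,53.8,53.8]

```text
time: 13.12
position: [0.4001, 0.191, 0.0905]
eef_rot: [-2.833, 1.356, -0.0]
force: [0.9, -0.3, 0.3]
gripper_width: 0.0187
finger_force: 0.0
```

```bash
python3 - <<'E'
from h import *
o,r=here(); print(o['position'],o['force'],r,np.degrees(r[2]))
b=cams.snapshot('top'); f=b['frame'][165:325,190:420,::-1]
cv2.imwrite('pics/crop4.png',cv2.resize(f,None,fx=3.45,fy=3.45,interpolation=cv2.INTER_CUBIC))
E
```

```text
[0.40008622 0.19099611 0.09051401] [ 0.9166909  -0.32156968  0.32737289] [ 0.40008622  0.19099611 -0.89262868] -51.14385584441921
```

View pics/crop4.png

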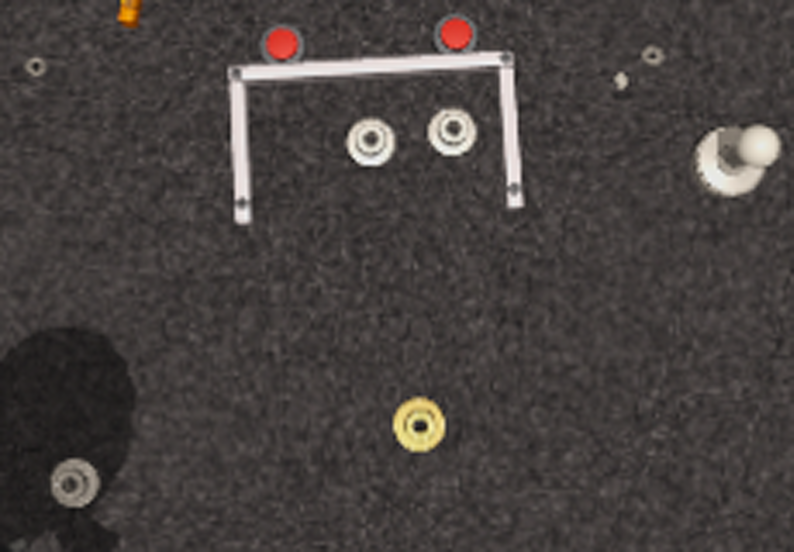

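Hubs 2 (371,140) and 3 (453,130) stand inside the pen, and brass is still at (420,425). Now hub 1.

play_rows:
  gripper: [22,22,22,22,22,22,22,22,22,22,22,22]
  delta_pos:
    - [0,0,0.04]
    - [0,0,0.07]
    - [0,0,0.08]
    - [0,0,0.08]
    - [0.01,0,0.08]
    - [0.018,0,0.08]
    - [0.026,0,0.08]
    - [0.035,0,0.08]
    - [0.045,0,0.08]
    - [0.055,0,0.08]
    - [0.065,0,0.08]
    - [0.075,0,0.08]
  yaw: [0,0,0,0,0,0,0,0,0,0,0,0]

```text
time: 14.68
position: [0.4475, 0.1306, 0.0103]
eef_rot: [-2.832, 1.36, -0.0]
force: [-1.0, 0.6, 2.3]
gripper_width: 0.019
finger_force: 1.2
```

play_rows:
  gripper: [22,22,22,22,22,22,22,22,22,22]
  delta_pos:
    - [0.01,0,0]
    - [0.02,0,0]
    - [0.03,0,0]
    - [0.04,0,0]
    - [0.05,0,0]
    - [0.06,0,0]
    - [0.07,0,0]
    - [0.08,0,0]
    - [0.09,0,0]
    - [0.1,0,0]
  yaw: [0,0,0,0,0,0,0,0,0,0]

```text
time: 15.92
position: [0.51, 0.0525, 0.0103]
eef_rot: [2.832, -1.36, -0.0]
force: [-1.4, 1.0, 1.7]
gripper_width: 0.0191
finger_force: 1.3
```

play_rows:
  gripper: [22,22,22,22,22,22,22,22]
  delta_pos:
    - [0.005,0.0005,0]
    - [0.0115,0.0025,0]
    - [0.0185,0.004,0]
    - [0.0255,0.0047,0]
    - [0.033,0.0043,0]
    - [0.04,0.003,0]
    - [0.0475,0.0007,0]
    - [0.0548,-0.003,0]
  yaw: [-1,-7,-14.5,-22.5,-30.5,-38,-46,-53.9]

```text
time: 16.92
position: [0.5458, 0.0116, 0.0101]
eef_rot: [3.14, 0.08, -0.002]
force: [-1.1, 0.2, 2.9]
gripper_width: 0.0186
finger_force: 1.3
```

```bash
python3 - <<'E'
from h import *
s=load('top'); o,x,y=pen(s)
g=tcp(np.array([[*(o+.05*x+.047*y),np.arctan2(x[1],x[0])]]))
st,ref=here(); print(ref,st['position'][2],st['force'],st['finger_force']); print('goal',g,rows(g,ref).round(1))
E
```

```text
[0.54579389 0.01161358 0.05064484] 0.010115005690526273 [-1.14066496  0.20991568  2.88837985] 1.3414968626420887
goal [[0.61563024 0.01514067 0.04436409]] [[69.9  0.   0.4]]
```

play_rows:
  gripper: [22,22,22,22,22,22,22,22,22]
  delta_pos:
    - [0.008,0,0]
    - [0.016,0,0]
    - [0.024,0,0]
    - [0.032,0,0]
    - [0.04,0,0]
    - [0.048,0,0]
    - [0.056,0,0]
    - [0.064,0,0]
    - [0.069,0,0]
  yaw: [0,0,0,0,0,0,0,0,0]

```text
time: 18.05
position: [0.6156, 0.0153, 0.0102]
eef_rot: [3.141, 0.071, 0.0]
force: [-0.3, 0.1, 0.2]
gripper_width: 0.0188
finger_force: 1.0
```

play_rows:
  gripper: [22,22,22,22,22,22,22,22,22,22]
  delta_pos:
    - [-0.015,0,0]
    - [-0.03,0,0]
    - [-0.03,0,-0.04]
    - [-0.03,0,-0.08]
    - [-0.07,-0.03,-0.1]
    - [-0.11,-0.07,-0.12]
    - [-0.15,-0.11,-0.12]
    - [-0.19,-0.15,-0.12]
    - [-0.22,-0.19,-0.12]
    - [-0.22,-0.19,-0.12]
  yaw: [0,0,0,0,0,0,0,0,0,0]

```text
time: 19.3
position: [0.3853, 0.1973, 0.1308]
eef_rot: [-3.139, -0.079, -0.001]
force: [0.1, -0.0, 0.2]
gripper_width: 0.0189
finger_force: 0.0
```

```bash
python3 - <<'E'
from h import *
b=cams.snapshot('top'); f=b['frame'][165:325,130:420,::-1]
cv2.imwrite('pics/crop5.png',cv2.resize(f,None,fx=2.7,fy=2.7,interpolation=cv2.INTER_CUBIC))
o,r=here(); print(r,o['position'][2],o['time'],o['force'])
E
```

```text
[0.38616631 0.19633573 0.04887454] 0.13066589262218437 19.35 [ 0.4022016   0.63475186 -1.09236503]
```

View pics/crop5.png

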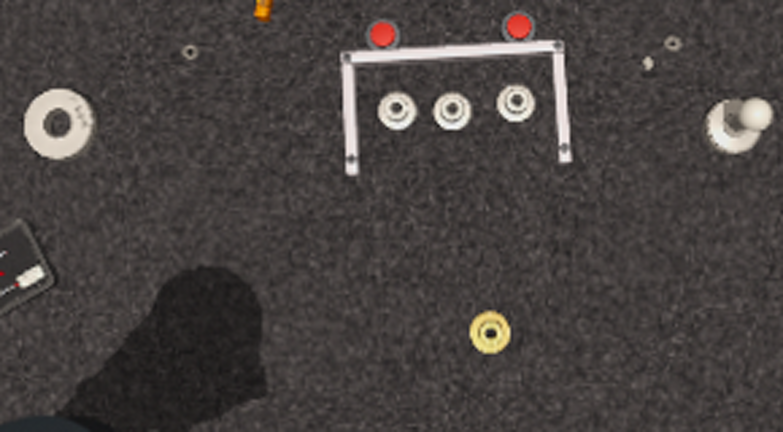

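All three steel hubs, at (397,110), (452,110) and (516,103), stand upright and wholly inside the pen. The brass hub (490,332), ring (58,124) and sphere (735,125) are where they were, and the arm is clear. Handing in.

```bash
python3 -c "
from cell import bot
print(bot.close_job())"
```

```text
the job is handed in; nothing more can be done
None
```

The job is handed in: all three steel hubs were swept upright and wholly into the aluminium pen in about 19 s of robot time, and the final picture shows the brass hub, reference sphere and ring gauge still in place.

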